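Pry the spring clip off the swivel post

TASK

The swivel bracket of the bench magnifier, standing in its white service tray, has to come apart. Take the hooked pick from its wooden rest, feel the hook down into the eye of the crooked pull tab of the spring clip on the post without pressing hard on it, and gently pry the clip out of its groove without touching it with the fingers, so that it drops loose into the tray. Then lay the pick back in both notches of its rest, hook down, and do not knock over the brass weight in the tray.

Things in the scene. Friction and masses are not known exactly. Their poses are not given: they have to be found in the camera images.
- bracket: Fixed white service tray (200 x 180 mm, floor 4 mm high, rim 8 mm) with a metal swivel post. Origin: post axis at table level, z up; tray reaches -145 to +55 mm in its x, +-90 mm in y. Post from below: flange radius 30 to height 14 mm, white hub radius 18 to 27 mm with a stub arm towards +x, collar radius 11.5 to 45 mm, groove core radius 7 from 45 to 50 mm, head radius 10 to 60 mm.
- groove (a point): Point on the post's axis in the groove, 47 mm high. Sprung jaws grip the groove: pulling the clip takes about 7 to 14 N in the first 3 mm, then eases; it lets go after 8 to 12 mm and drops off the collar. A hook put 20 mm deep through the eye keeps hold best.
- clip: Spring-steel C clip, 4 mm thick, outer radius 12 mm. Origin: centre of the C, underside (on the post axis, 45 mm high; top 49). Its x points to the riveted pull tab, the mouth faces -x: it comes off pulled level along its +x. It can turn on the post. Pressing on its top over 10 N or pulling over 25 N bends it. Once off it drops; if it hangs on the hook, set it on the tray floor and lift the pick.
- pick: Loose hooked pick, about 70 g. Origin: middle of the wooden handle (square bar 90 x 12 x 12 mm along x); z up. A 5 mm steel shank goes on along +x to x = 105 mm, where the hook, a straight 4 mm pin, points down. Starts level in the rest, handle centre 40 mm above the table; grip it from above across the middle of the handle, with 60 N or more.
- pick_tip (a point): Lower end of the hook: 105 mm along the pick's x and 30 mm below the handle's centre line.
- rest: Fixed wooden rest, 100 mm long (its x), 34 mm wide. Origin: centre of underside, on the table. Two uprights 8 mm thick, 30 mm wide at x = +-36 mm, each with an open-topped notch: floor 34 mm high, 18 mm wide, walls to 48 mm. The pick lies in it with its origin 40 mm above the rest's and its x along the rest's x.
- weight_a: Loose brass weight with a knob, 40 mm diameter, 48 mm high, standing in a back corner of the tray. Origin: centre of its underside; z up.
- rivet (a point): Rivet of the pull tab, 11 mm from the clip's origin along its x, on the underside. The tab (4 mm thick, level with the clip, 20 mm long, 15 mm wide) stands swung stiffly about it, up to 0.55 rad to either side of the clip's x; how far is not measured: see or feel it. Its eye is a window 7 x 7 mm, centred 12.5 mm from the rivet, open below. The tab turns into line when pulled.
Mind the look-alikes: they are no part of the job. What is meant by the pick is not red, and is the larger of those in its own colour.

How it is judged:
By the outcome, as a careful person would: the job done as asked, in the order asked, and still so for the second after the job is handed in, with the robot touching nothing.
It also fails if it takes over 72 s, if anything falls off the work surface, if the arm or the gripper's body presses on something with over 40 N, if the wrist force passes 120 N, or if a joint passes its speed limit or range.

ROBOT

A 6-joint arm with a two-finger parallel gripper is mounted at the origin on the work surface. World frame = base frame: x ahead of the robot, y to its left, z up, the work surface at z = 0. Lengths are in m, angles in rad, forces in N, time in s.
With the tool pointing down it reaches from about 0.3 to 0.875 m from the base axis. Payload 6.4 kg.
Tool frame: the origin (TCP) lies midway between the tips of the shut fingers; the grasp point (between the pads) lies 19 mm behind it (ctrl.tcp_to_grasp is the distance from the TCP to the grasp point, in m); z points along the fingers, y is the direction in which the jaws open and shut (so a half turn about z gives the same grasp; the last joint's range is limited). The gripper opens to 85 mm and grips with 20 to 120 N. Pads are 22 mm wide; open, the fingers measure 114 mm over their backs; the gripper's body (76 mm by 85 mm) begins 54 mm behind the grasp point. The pads swing forward as they close: fully open they stand 13 mm farther back than shut.
Start: joints at [-1.458, 0.181, 1.607, -0, 1.354, -0.206], TCP at [0.18, -0.546, 0.231] pointing down, gripper open.
Joint ranges: [-2.99, 2.99], [-0.89, 2.07], [0.3, 2.58], [-1.14, 4.28], [0, 2.63], [-3.12, 3.12]. Speed limits (rad/s): [2.57, 2.57, 3.01, 3.14, 3.14, 3.14].

INTERFACE

Orientations are given as a unit quaternion [w, x, y, z].
In Python, from bench import monitor, imaging, order, spotter, ctrl gives the robot as it stands.
- The arm moves only by the shell command python3 -m pendant 'ROWS'. ROWS is JSON, a list that holds one entry, the list of rows, each a list of 5 numbers: the shift along the world's x, y, z in mm, then the turn about the world's z in degrees, then the finger opening in mm, from 0 to 85.4. A call has 1 to 8 rows; each row shifts and turns the commanded pose from where the row before left it; what a row does not reach is not made up. A row lasts 1/8 s, in which the tool goes at most 62.5 mm and 10.7 degrees, less where a joint would pass 70% of its speed; a pose out of reach is approached as far as the arm can. A call with a gripper value outside its range is refused whole. The fingers move at their own pace and stop on an object; the grip force is fixed at half the most. Time passes only in rows, so rows that do not move let the fingers close. It gives the time, the measured TCP pose, the force and the opening at its end, in the units of the state.
- monitor.get_obs(): the state, without advancing time (a new reading comes with each control period).
- imaging.camera(name): name is "scene" or "side" or "wrist"; returns a dict with "img" (400x640x3 uint8, red, green, blue), "vfov" (degrees; the focal length in pixels is half the picture's height over the tangent of half this angle, whatever the lens; pixels are square), "cx", "cy" (the principal point, pixels), "origin" and "orientation" of the camera in the world. Camera axes: x right, y down, z forward; pixel columns grow to the right and rows downward; lengths in m; the calibration is good to about 2 mm. The wrist camera is an equidistant fisheye: a pixel r from the principal point sees the ray r / f radians off the axis. A picture is of the moment at which its call begins. There is no depth.
- order.hand_in(): hands the job in, once; it reports no verdict.
Trained networks look in the newest picture that a camera, given by its name, has taken for a name from the list of things; names that differ only in an ending like _2 or _b are one class to them, and where a whole thing is asked for, a point or a joint stands for the part that bears it (a point fixed in the world has none). Each returns a list of dicts, best first, with "confidence" (0 to 1); they miss things now and then, are a little off and sometimes report something else, mostly with a low value. They report only what shows in the picture. A call takes as long as a camera call. They do not tell look-alikes from the thing itself.
- spotter.recognise(camera, thing): "at" ([x, y, z] in m, in the coordinates of the camera as it stood for that picture, good to about 4 mm: the middle of the surface that is visible of it).
- spotter.tip_of(camera, thing): "at" ([x, y, z] in m, in the coordinates of the camera as it stood for that picture, good to about 4 mm: a listed point, or the origin of a listed thing).
The state is a dict: "time_s": time; "q": joint angles; "dq": joint speeds; "joint_efforts": joint torques, N m; "eef_pos": TCP position; "eef_rot": TCP orientation; "wrist_force": force on the tool from outside, world axes, zero at the start; "torque": the same for the moment, N m; "opening": opening from 0.0 (shut) to 1.0 (fully open).
Only numpy, scipy, OpenCV 4.12 (cv2) and the standard library are available. Lean on these libraries where they do the work, as an engineer would, in place of code of your own. Each camera call takes 0.05 s, during which the arm holds its last target. There are 200 camera calls.

## Working session

There is one attempt and no reset: what is moved stays moved. The work goes in short steps, Python scripts to look and compute and a shell command to move; the robot and the scene stay as the last step left them, time stands still between calls to the robot, and variables do not carry over. Pictures are saved under pics/ and viewed, about 8 in all and at most 12, crops included, and the job is handed in when it is done.

```bash
mkdir -p pics; cat > h.py <<'E'
import numpy as np, cv2
from scipy.spatial.transform import Rotation as R
from bench import monitor, imaging, order, spotter, ctrl
def q2R(q): return R.from_quat([q[1],q[2],q[3],q[0]]).as_matrix()
def save(c,n,crop=None,s=1):
    im=c["img"]
    if crop: x0,y0,x1,y1=crop; im=im[y0:y1,x0:x1]
    im=cv2.resize(im,None,fx=s,fy=s,interpolation=cv2.INTER_CUBIC)
    cv2.imwrite("pics/"+n+".png",im[:,:,::-1])
def toW(c,p): return np.array(c["origin"])+q2R(c["orientation"])@np.array(p)
def proj(c,P,fish=False):
    p=q2R(c["orientation"]).T@(np.array(P)-np.array(c["origin"]))
    f=200/np.tan(np.radians(c["vfov"])/2)
    if fish:
        r=np.hypot(p[0],p[1]);th=np.arctan2(r,p[2]);return np.array([c["cx"]+f*th*p[0]/r,c["cy"]+f*th*p[1]/r])
    return np.array([c["cx"]+f*p[0]/p[2],c["cy"]+f*p[1]/p[2]])
def ray(c,u,v,fish=False):
    f=200/np.tan(np.radians(c["vfov"])/2)
    d=np.array([u-c["cx"],v-c["cy"]])
    if fish:
        r=np.hypot(*d)+1e-9;th=r/f;k=np.array([*(d/r*np.sin(th)),np.cos(th)])
    else: k=np.array([*(d/f),1.])
    return q2R(c["orientation"])@k
def atz(c,u,v,z,fish=False):
    k=ray(c,u,v,fish);o=np.array(c["origin"]);return o+k*(z-o[2])/k[2]
def st():
    o=monitor.get_obs();Rm=q2R(o["eef_rot"])
    print("t",round(o["time_s"],2),"tcp",np.round(o["eef_pos"],4),"yaxis",np.round(Rm[:,1],3),"z",np.round(Rm[:,2],3),"F",np.round(o["wrist_force"],1),"op",round(o["opening"],3))
    return o
E
cat > a.py <<'E'
from h import *
st()
for n in ["scene","side","wrist"]:
    c=imaging.camera(n); save(c,"a_"+n); f=n=="wrist"
    print(n,"vfov",c["vfov"],np.round(c["origin"],3))
    for t in ["bracket","groove","clip","pick","pick_tip","rest","weight_a","rivet"]:
        for fn in ("recognise","tip_of"):
            try: r=getattr(spotter,fn)(n,t)
            except Exception as e: print(t,fn,e); continue
            for d in r[:4]:
                P=toW(c,d["at"]); print(t,fn,round(d["confidence"],2),np.round(P,3),np.round(proj(c,P,f)))
E
python3 a.py
```

```text
t 0.0 tcp [ 0.1802 -0.5455  0.2304] yaxis [ 0.313 -0.95  -0.002] z [-0.     0.002 -1.   ] F [0.1 0.2 0.3] op 0.998
scene vfov 52.66692454493964 [ 1.109 -0.308  0.514]
bracket recognise 0.76 [ 0.612 -0.184  0.005] [221. 254.]
bracket tip_of 0.86 [ 0.644 -0.187  0.001] [228. 268.]
groove tip_of 0.58 [ 0.637 -0.185  0.045] [223. 247.]
clip tip_of 0.48 [ 0.642 -0.191  0.047] [220. 249.]
pick recognise 0.87 [0.675 0.173 0.044] [403. 183.]
pick recognise 0.67 [0.663 0.049 0.011] [347. 216.]
pick tip_of 0.65 [0.657 0.068 0.011] [353. 211.]
pick tip_of 0.61 [0.525 0.256 0.007] [383. 151.]
pick tip_of 0.57 [0.656 0.178 0.041] [398. 178.]
pick_tip recognise 0.76 [0.671 0.175 0.04 ] [402. 183.]
pick_tip recognise 0.69 [0.66  0.049 0.004] [346. 218.]
pick_tip recognise 0.67 [0.528 0.243 0.005] [379. 154.]
pick_tip tip_of 0.87 [0.759 0.17  0.01 ] [431. 220.]
pick_tip tip_of 0.69 [0.505 0.179 0.007] [351. 158.]
rest recognise 0.88 [0.66  0.168 0.012] [394. 193.]
rest recognise 0.3 [ 0.602 -0.184  0.003] [219. 251.]
rest tip_of 0.7 [0.654 0.181 0.001] [396. 193.]
weight_a recognise 0.71 [ 0.661 -0.
[... 872 characters left out ...]
_tip recognise 0.8 [0.658 0.065 0.014] [321. 260.]
pick_tip recognise 0.78 [0.527 0.249 0.013] [408. 359.]
pick_tip recognise 0.7 [0.666 0.18  0.045] [310. 299.]
pick_tip tip_of 0.97 [0.506 0.177 0.004] [415. 320.]
pick_tip tip_of 0.92 [0.76  0.167 0.009] [252. 306.]
pick_tip tip_of 0.81 [ 0.635 -0.038  0.007] [336. 227.]
rest recognise 0.79 [0.654 0.186 0.012] [318. 317.]
rest tip_of 0.57 [ 0.657  0.177 -0.   ] [317. 317.]
weight_a recognise 0.46 [ 0.655 -0.241  0.037] [330. 163.]
weight_a tip_of 0.55 [ 0.647 -0.251  0.008] [334. 172.]
rivet recognise 0.45 [0.662 0.18  0.046] [313. 299.]
rivet tip_of 0.49 [ 0.632 -0.183  0.045] [339. 173.]
wrist vfov 65.70646984690485 [ 0.248 -0.521  0.374]
```

```bash
python3 - <<'E'
import cv2
a=cv2.imread("pics/a_scene.png");b=cv2.imread("pics/a_side.png")
k=lambda im,x0,y0,x1,y1,w,h:cv2.resize(im[y0:y1,x0:x1],(w,h),interpolation=cv2.INTER_CUBIC)
import numpy as np
cv2.imwrite("pics/m1.png",np.vstack([np.hstack([k(a,320,130,460,235,400,300),k(b,220,210,460,390,400,300)]),np.hstack([k(a,150,200,290,305,400,300),k(b,280,130,420,235,400,300)])]))
E
```

```text
(no output)
```

View pics/m1.png

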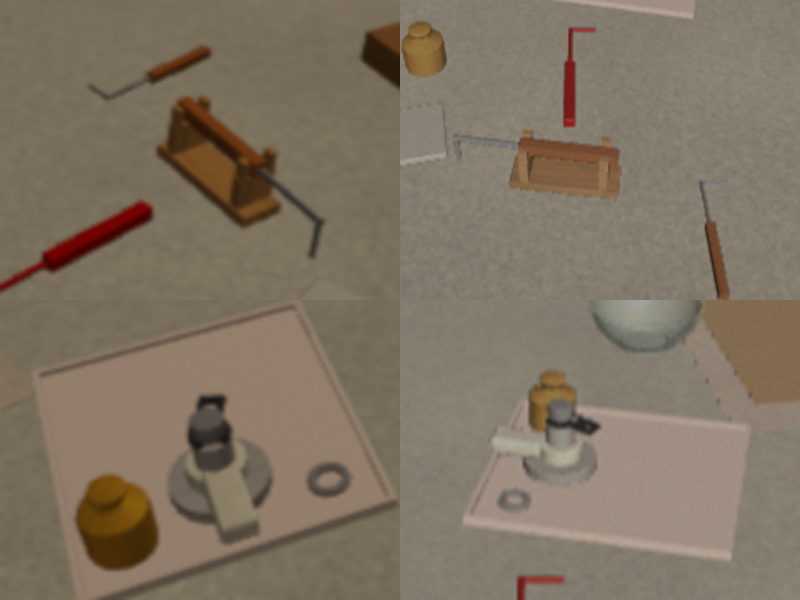

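View pics/a_scene.png

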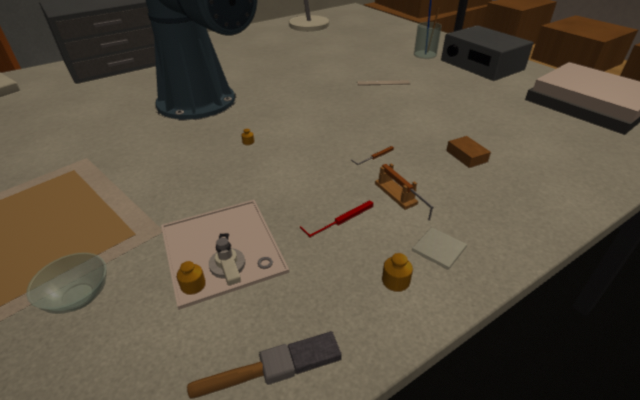

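Candidates for the pick:
- Brown pick in the rest, scene (398,180). It is the larger of the two brown ones.
- Small brown pick on the table, (375,154).
- Red pick, (340,216).

The crop confirms that the one in the rest is meant. The stub arm points to about world +x. The dark tab points away from it, towards the robot, at about (223,237). I'll move towards the rest and look down at the tray on the way.

```bash
python3 -m pendant '[[[30,45,0,-1.5,85],[30,45,0,-1.5,85],[30,45,0,-1.5,85],[30,45,0,-1.5,85],[30,45,0,-1.5,85],[30,45,0,-1.5,85],[30,45,0,-1.5,85],[30,45,0,-1.5,85]]]'
python3 - <<'E'
from h import *
st(); c=imaging.camera("wrist"); save(c,"b_wrist"); print(np.round(c["origin"],3),np.round(q2R(c["orientation"]),2))
for t in ["groove","clip","rivet","bracket","weight_a"]:
    for d in spotter.tip_of("wrist",t)[:3]:
        P=toW(c,d["at"]); print(t,round(d["confidence"],2),np.round(P,4),np.round(proj(c,P,True)))
E
```

```text
time_s: 3.55
eef_pos: [0.4211, -0.1846, 0.2317]
eef_rot: [0.0, 0.999, 0.054, 0.0]
wrist_force: [0.5, -1.1, -0.9]
opening: 0.993
t 3.55 tcp [ 0.4211 -0.1846  0.2317] yaxis [ 0.108 -0.994  0.001] z [ 0.001 -0.001 -1.   ] F [ 0.5 -1.1 -0.9] op 0.993
[ 0.492 -0.174  0.375] [[ 0.11 -0.95 -0.28]
 [-0.99 -0.1  -0.03]
 [ 0.    0.28 -0.96]]
```

```bash
python3 -m pendant '[[[30,45,0,-1.5,85],[30,45,0,-1.5,85],[30,45,0,-1.5,85],[30,45,0,-1.5,85],[30,45,0,-1.5,85],[30,45,0,-1.5,85],[30,45,0,-1.5,85],[0,20,0,-1.5,85]]]'
python3 - <<'E'
from h import *
st(); c=imaging.camera("wrist"); save(c,"c_wrist")
for t in ["pick","pick_tip","rest"]:
    for d in spotter.tip_of("wrist",t)[:3]:
        P=toW(c,d["at"]); print(t,round(d["confidence"],2),np.round(P,4),np.round(proj(c,P,True)))
E
```

```text
time_s: 4.85
eef_pos: [0.6319, 0.149, 0.2305]
eef_rot: [-0.0, 0.999, -0.051, -0.0]
wrist_force: [-0.8, -1.3, -0.4]
opening: 0.993
t 4.85 tcp [0.6319 0.149  0.2305] yaxis [-0.102 -0.995 -0.   ] z [-0.  0. -1.] F [-0.8 -1.3 -0.4] op 0.993
pick 0.78 [0.6535 0.073  0.0056] [383. 149.]
pick 0.68 [0.5198 0.2555 0.0025] [252. 261.]
pick 0.57 [0.6535 0.177  0.0417] [294. 162.]
pick_tip 0.86 [0.5043 0.1783 0.006 ] [310. 268.]
pick_tip 0.68 [ 0.6301 -0.0352  0.0055] [464. 162.]
pick_tip 0.65 [0.7546 0.1694 0.014 ] [293.  71.]
rest 0.8 [ 0.6499  0.178  -0.0021] [297. 159.]
```

View pics/b_wrist.png

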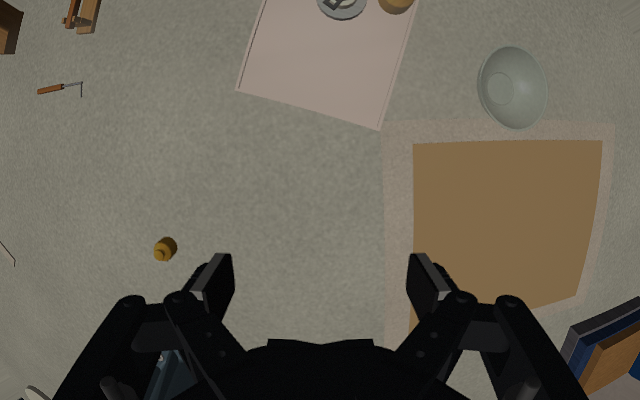

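View pics/c_wrist.png

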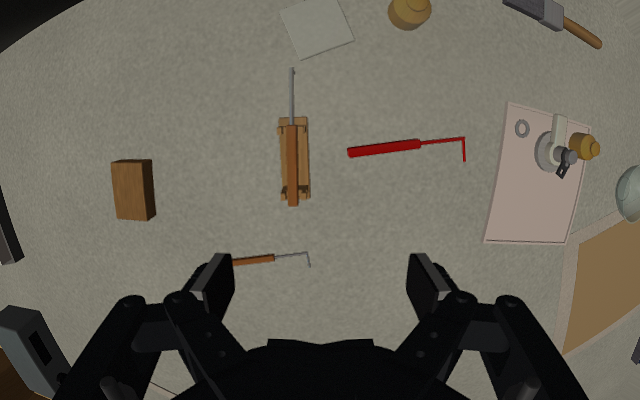

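The wrist view shows the pick lying in the rest. The handle runs from (293,206) to (292,120) and the shank ends at (292,68). I'll turn those pixels into world positions.

```bash
python3 - <<'E'
from h import *
c=imaging.camera("wrist"); g=cv2.cvtColor(c["img"],cv2.COLOR_RGB2HSV)
im=c["img"].astype(int)
# shank: handle end points
for (u,v,z) in [(292.5,206,.046),(292.5,120,.046),(292,69,.0425),(278,117,.048),(309,199,.01),(309,119,.01)]:
    print((u,v),np.round(atz(c,u,v,z,True),4))
save(c,"d",(260,50,330,220),3.4)
print(ctrl.tcp_to_grasp)
E
```

```text
(292.5, 206) [0.6032 0.1826 0.046 ]
(292.5, 120) [0.6968 0.1715 0.046 ]
(292, 69) [0.7515 0.1665 0.0425]
(278, 117) [0.7019 0.1861 0.048 ]
(309, 199) [0.5993 0.1658 0.01  ]
(309, 119) [0.6954 0.1555 0.01  ]
0.0187
```

View pics/d.png

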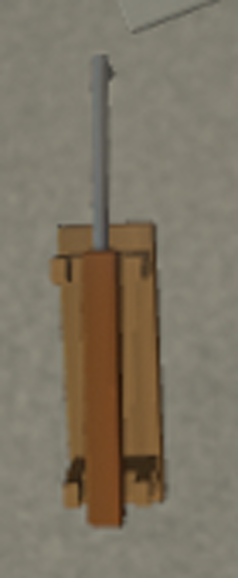

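```bash
python3 - <<'E'
from h import *
c=imaging.camera("wrist")
a=atz(c,291.2,204,.046,True);b=atz(c,289.6,124.1,.046,True);t=atz(c,289.4,66.2,.0425,True)
print(a,b,t,np.linalg.norm(b-a),np.degrees(np.arctan2(*(b-a)[1::-1])),np.degrees(np.arctan2(*(t-a)[1::-1])),(a+b)/2)
u=(t-a)[:2]/np.linalg.norm((t-a)[:2]); print("centre from tip",t[:2]-u*.107)
o=st()
E
```

```text
[0.60563475 0.18357372 0.046     ] [0.69292423 0.17474057 0.046     ] [0.75504541 0.16864388 0.0425    ] 0.08773527354132296 -5.778309805836131 -5.706331073920322 [0.64927949 0.17915714 0.046     ]
centre from tip [0.64857564 0.17928286]
t 5.15 tcp [0.6303 0.1469 0.2313] yaxis [-0.102 -0.995  0.   ] z [-0. -0. -1.] F [ 0.2 -0.4 -0.1] op 0.996
```

```bash
python3 -m pendant '[[[19,32,-20,0,85],[0,0,-60,0,85],[0,0,-60,0,85],[0,0,-40,0,85],[0,0,-20,0,85],[0,0,0,0,85]]]'
python3 - <<'E'
from h import *
st()
E
```

```text
time_s: 5.9
eef_pos: [0.6487, 0.1799, 0.0305]
eef_rot: [0.0, 0.999, -0.051, -0.001]
wrist_force: [-0.2, -0.1, 0.8]
opening: 0.996
t 5.9 tcp [0.6487 0.1799 0.0305] yaxis [-0.101 -0.995  0.   ] z [-0.002 -0.    -1.   ] F [-0.2 -0.1  0.8] op 0.996
```

```bash
python3 -m pendant '[[[0,-1,-8.5,0,85],[0,0,0,0,20],[0,0,0,0,20],[0,0,0,0,20],[0,0,0,0,20],[0,0,0,0,0],[0,0,0,0,0],[0,0,0,0,0]]]'
python3 -m pendant '[[[0,0,0,0,0],[0,0,0,0,0],[0,0,10,0,0],[0,0,20,0,0]]]'
```

```text
time_s: 6.9
eef_pos: [0.6495, 0.18, 0.0232]
eef_rot: [-0.0, 0.999, -0.05, 0.0]
wrist_force: [-0.3, -0.0, 3.2]
opening: 0.125
time_s: 7.4
eef_pos: [0.648, 0.1798, 0.0522]
eef_rot: [0.0, 0.999, -0.05, -0.001]
wrist_force: [0.5, 0.0, -0.6]
opening: 0.131
```

The pick is gripped. I'm carrying it to the tray with the hook tip about 90 mm high.

```bash
python3 -m pendant '[[[0,0,50,0,0],[-21,-50,3,0,0],[-21,-50,0,0,0],[-21,-50,0,0,0],[-21,-50,0,0,0],[-21,-50,0,0,0],[-21,-50,0,0,0],[-21,-50,0,0,0]]]'
python3 -m pendant '[[[0,0,0,0,0]]]'
python3 - <<'E'
from h import *
st(); c=imaging.camera("wrist"); save(c,"e",(220,0,420,150),4)
for t in ["groove","clip","rivet","pick_tip","pick"]:
    for d in spotter.tip_of("wrist",t)[:3]:
        P=toW(c,d["at"]); print(t,round(d["confidence"],2),np.round(P,4),np.round(proj(c,P,True)))
E
```

```text
time_s: 8.4
eef_pos: [0.5019, -0.1718, 0.1074]
eef_rot: [0.001, 0.999, -0.05, 0.001]
wrist_force: [0.3, -0.2, -0.5]
opening: 0.128
time_s: 8.52
eef_pos: [0.5017, -0.1736, 0.1073]
eef_rot: [0.001, 0.999, -0.053, 0.001]
wrist_force: [0.6, 0.4, -1.0]
opening: 0.13
t 8.53 tcp [ 0.5017 -0.1736  0.1073] yaxis [-0.105 -0.994  0.002] z [ 0.002 -0.002 -1.   ] F [ 0.6  0.4 -1. ] op 0.13
groove 0.68 [ 0.6402 -0.1859  0.0511] [320.  11.]
clip 0.91 [ 0.6383 -0.1812  0.05  ] [313.  15.]
clip 0.63 [ 0.6426 -0.2474  0.0063] [396.  22.]
rivet 0.9 [ 0.627  -0.1798  0.0432] [313.  34.]
rivet 0.33 [ 0.6349 -0.1815  0.0028] [315.  37.]
pick_tip 0.97 [ 0.6278 -0.0328  0.004 ] [146.  78.]
pick_tip 0.86 [ 0.6076 -0.1826  0.0958] [320.  44.]
pick_tip 0.75 [0.501  0.1795 0.0091] [ 33. 232.]
pick 0.74 [0.6516 0.0736 0.0077] [61. 84.]
pick 0.71 [ 0.5049 -0.172   0.122 ] [320. 264.]
pick 0.48 [0.5206 0.2567 0.0045] [  4. 220.]
```

View pics/e.png

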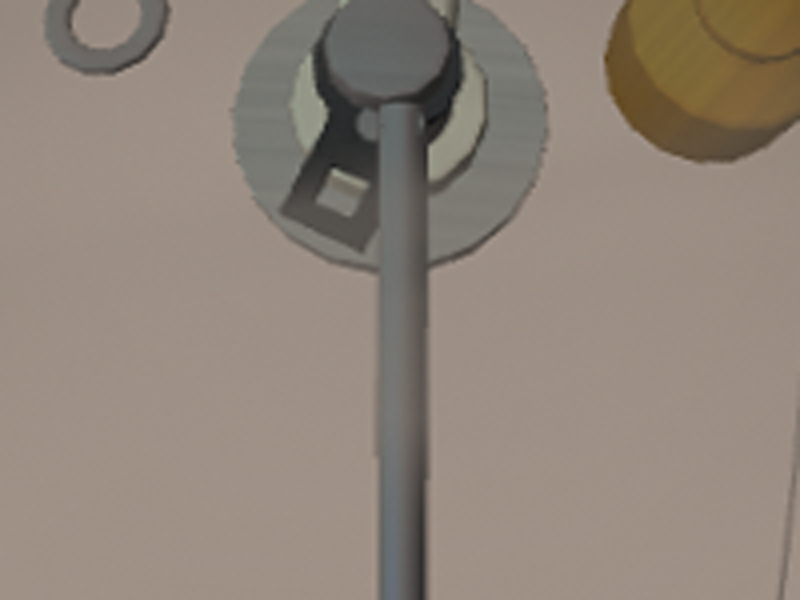

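The view shows the following, in picture pixels:
- Tab, swung left in the picture, with the rivet at (312,31.5).
- Eye centre at about (306,48.5).
- Shank end above the hook at (320,26).

I'll compute the positions.

```bash
python3 - <<'E'
from h import *
c=imaging.camera("wrist"); o=st()
k=lambda x,y:(x/4+220,y/4)
head=atz(c,*k(388,40),.060,True);riv=atz(c,*k(369,126),.049,True)
eye=[atz(c,*k(*p),.049,True) for p in [(330,168),(369,186),(354,219),(317,204)]]
E=np.mean(eye,0);zc=o["eef_pos"][2]+.0168
elb=atz(c,*k(402,104),zc+.0025,True)
tabout=[atz(c,*k(*p),.049,True) for p in [(281,211),(363,252)]]
a=lambda v:np.degrees(np.arctan2(v[1],v[0]))
print("head",head,"riv",riv,"eye",E,"elb",elb)
print("sides",[round(np.linalg.norm(eye[i]-eye[i-1])*1e3,1) for i in range(4)],"riv-eye",np.linalg.norm(E-riv),"end",np.linalg.norm(tabout[0]-tabout[1]),tabout, "riv-endmid",np.linalg.norm(np.mean(tabout,0)-riv))
print("tab ang",a(E-riv),"via end",a(np.mean(tabout,0)-riv),"clip ang",a(riv-head),np.linalg.norm(riv-head))
R_=q2R(o["eef_rot"]);x=R_[:,0];print("toolx",x,"hook axis pred",o["eef_pos"]+x*.105, "pick tip proj",proj(c,np.array([*(elb-x*.002)[:2],zc-.03]),True))
E
```

```text
t 8.88 tcp [ 0.5027 -0.1688  0.1059] yaxis [-0.098 -0.995 -0.   ] z [ 0.  0. -1.] F [ 0.6 -0.1  0.2] op 0.125
head [ 0.63873311 -0.17811982  0.06      ] riv [ 0.62772356 -0.1739196   0.049     ] eye [ 0.61660631 -0.16862872  0.049     ] elb [ 0.60910561 -0.17723932  0.1252039 ]
sides [np.float64(6.4), np.float64(6.9), np.float64(6.0), np.float64(6.4)] riv-eye 0.01231205393766373 end 0.014828163351958676 [array([ 0.61496075, -0.15865879,  0.049     ]), array([ 0.60662837, -0.17092443,  0.049     ])] riv-endmid 0.019233082899603595
tab ang 154.54948268130923 via end 151.66677962852577 clip ang 159.1178260960394 0.016119926498348803
toolx [ 9.95195422e-01 -9.79084346e-02  1.01909653e-04] hook axis pred [ 0.60718758 -0.17912115  0.1059146 ] pick tip proj [320.39721351  47.23045526]
```

```bash
cat >> h.py <<'E'
import pickle
def shot(n,name="wrist"):
    c=imaging.camera(name); c["obs"]=monitor.get_obs(); pickle.dump(c,open(n+".pkl","wb")); return c
def load(n): return pickle.load(open(n+".pkl","rb"))
E
python3 -m pendant '[[[10,25,20,0,0],[0,0,0,0,0],[0,0,0,0,0],[0,0,0,0,0]]]'
python3 - <<'E'
from h import *
st(); c=shot("f"); save(c,"f",(280,0,420,105),5.7);o=st()
for t in ["groove","clip","rivet","pick_tip","pick"]:
    for d in spotter.tip_of("wrist",t)[:3]:
        P=toW(c,d["at"]); print(t,round(d["confidence"],2),np.round(P,4),np.round(proj(c,P,True)))
E
```

```text
time_s: 9.38
eef_pos: [0.5117, -0.1451, 0.1251]
eef_rot: [-0.0, 0.999, -0.05, -0.001]
wrist_force: [-0.3, -0.6, -0.4]
opening: 0.125
t 9.38 tcp [ 0.5117 -0.1451  0.1251] yaxis [-0.1   -0.995 -0.   ] z [-0.001  0.    -1.   ] F [-0.3 -0.6 -0.4] op 0.125
t 9.43 tcp [ 0.5117 -0.1452  0.1251] yaxis [-0.1   -0.995 -0.   ] z [-0.001  0.    -1.   ] F [0.  0.5 0.3] op 0.129
groove 0.62 [ 0.6386 -0.181   0.0503] [356.  32.]
clip 0.77 [ 0.6385 -0.1807  0.0481] [356.  33.]
clip 0.68 [ 0.6382 -0.1817 -0.0008] [351.  47.]
clip 0.47 [ 0.6352 -0.1828  0.0513] [360.  36.]
rivet 0.69 [ 0.631  -0.1811  0.0398] [356.  45.]
pick_tip 0.82 [0.5054 0.1812 0.0068] [ 57. 228.]
pick_tip 0.76 [ 0.6173 -0.1534  0.1106] [320.  45.]
pick_tip 0.74 [ 0.6308 -0.0351  0.0072] [185.  78.]
pick 0.85 [0.5204 0.2571 0.004 ] [ 24. 219.]
pick 0.81 [ 0.5152 -0.1408  0.1411] [315. 266.]
pick 0.64 [0.6515 0.0717 0.0065] [94. 84.]
```

View pics/f.png

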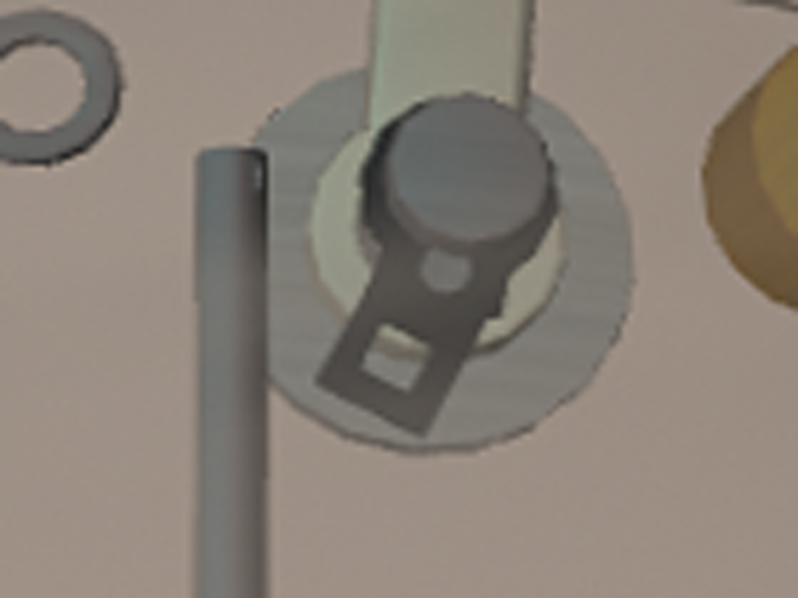

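Picture pixels for this view:
- Head disc centre (362.3,29).
- Rivet (358.2,47.5).
- Eye centre (349.8,63).
- Shank end (320.5,26).

```bash
python3 - <<'E'
from h import *
c=load("f"); o=c["obs"]
k=lambda x,y:(x/5.7+280,y/5.7)
A=lambda x,y,z:atz(c,*k(x,y),z,True)
head=A(469,166,.060)
hl,hr=A(388,166,.06),A(550,166,.06);print("head diam",np.linalg.norm(hl-hr),np.linalg.norm(A(469,93,.06)-A(469,240,.06)))
riv=A(446,271,.049)
eye=[A(*p,.049) for p in [(387,325),(433,347),(410,392),(362,370)]];E=np.mean(eye,0)
to=[A(*p,.049) for p in [(317,381),(423,436)]]
zc=o["eef_pos"][2]+.0168
elb=A(231,148,zc); 
a=lambda v:round(float(np.degrees(np.arctan2(v[1],v[0]))),1)
L=lambda v:round(1e3*float(np.linalg.norm(v[:2])),1)
print("head",head,"riv",riv,"eye",E,"elb",elb)
print("sides",[L(eye[i]-eye[i-1]) for i in range(4)],"riv-eye",L(E-riv),"tab w",L(to[0]-to[1]),"riv-end",L(np.mean(to,0)-riv))
print("tab",a(E-riv),a(np.mean(to,0)-riv),"edges",a(eye[3]-eye[0]),a(eye[2]-eye[1]),"endperp",a(to[0]-to[1])+90)
print("clip",a(riv-head),L(riv-head), "head-eye",L(E-head))
print("lug", A(500,315,.049)-head)
fl=A(440,270,.014);print("flange c from left/right",(A(632,270,.014)+A(255,270,.014))/2, "bottom",A(425,453,.014),"armdir",a(A(450,0,.027)-A(449,100,.027)))
R_=q2R(o["eef_rot"]);x=R_[:,0];print("hook axis pred",o["eef_pos"]+x*.105)
E
```

```text
head diam 0.01914948743044083 0.0187632985479253
head [ 0.63783702 -0.18369552  0.06      ] riv [ 0.62710291 -0.181145    0.049     ] eye [ 0.61628066 -0.17411286  0.049     ] elb [ 0.6187285  -0.15379336  0.14190289]
sides [6.6, 6.2, 6.5, 6.4] riv-eye 12.9 tab w 14.6 riv-end 20.2
tab 147.0 146.7 edges 146.6 148.4 endperp 147.1
clip 166.6 11.0 head-eye 23.6
lug [-0.01677494 -0.00353376 -0.011     ]
flange c from left/right [ 0.63483274 -0.18617716  0.014     ] bottom [ 0.60754186 -0.18042377  0.014     ] armdir -7.1
hook axis pred [ 0.61617318 -0.15568052  0.12498116]
```

The geometry checks out: rivet 11.0 mm from the axis, rivet to eye 12.9 mm, tab width 14.6 mm. The clip's x is at about 167° and the tab at about 147°. I'm moving the hook over the eye, down to about 7 mm above the tab, then looking again.

```bash
python3 -m pendant '[[[1,-20.5,0,0,0],[0,0,0,0,0],[0,0,-35,0,0],[0,0,-21,0,0],[0,0,0,0,0],[0,0,0,0,0],[0,0,0,0,0]]]'
python3 - <<'E'
from h import *
c=shot("g"); c2=shot("gs","scene"); c3=shot("gd","side"); st()
k=lambda c,x0,y0,w,h,W,H:cv2.resize(c["img"][y0:y0+h,x0:x0+w],(W,H),interpolation=cv2.INTER_CUBIC)
m=np.hstack([k(c,270,0,100,150,400,600),np.vstack([k(c2,190,210,80,60,400,300),k(c3,300,140,80,60,400,300)])])
cv2.imwrite("pics/g.png",m[:,:,::-1])
E
```

```text
time_s: 10.55
eef_pos: [0.5141, -0.1661, 0.0711]
eef_rot: [0.001, 0.999, -0.05, 0.001]
wrist_force: [0.3, 0.0, -0.2]
opening: 0.128
t 10.7 tcp [ 0.5137 -0.1658  0.0706] yaxis [-0.1   -0.995  0.001] z [ 0.001 -0.001 -1.   ] F [-0.7  0.3 -0.2] op 0.128
```

View pics/g.png

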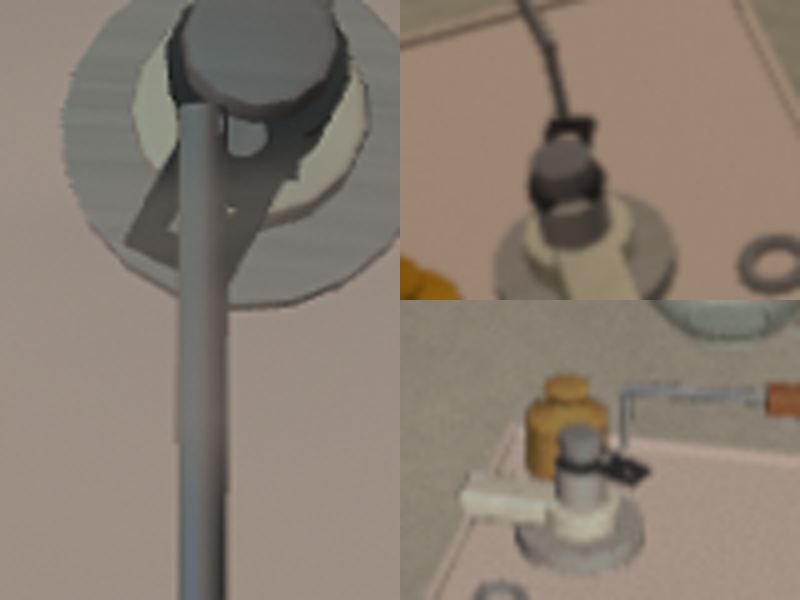

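```bash
python3 - <<'E'
from h import *
c=load("g"); o=c["obs"]; o["eef_pos"]
k=lambda x,y:(x/4+270,y/4)
A=lambda x,y,z:atz(c,*k(x,y),z,True)
riv=A(245,137,.049);tl=A(123,243,.049);zc=o["eef_pos"][2]+.0168
t=np.array([np.cos(np.radians(147)),np.sin(np.radians(147)),0]);n=np.array([-t[1],t[0],0])
E=riv+.0125*t; E2=tl-.0075*t+.0075*n
print("riv",riv,"eye",E,E2,"eye right bit",A(232,211,.049), "left bit",A(172,228,.049))
for y,z in((103,zc+.0025),(103,zc)): print("elb",A(202,y,z))
print("pred",o["eef_pos"]+q2R(o["eef_rot"])[:,0]*.105, o["eef_pos"])
# side cam: tip vs. eye
d=load("gd");kk=lambda x,y:(x/5+220,(y-300)/5+140) 
s=lambda x,y:((x-400)/5+300,(y-300)/5+140)
print("side tip @z",atz(d,*s(625,448),.0565),"eye",atz(d,*s(628,469),.049),"proj eye",proj(d,E))
e=load("gs");s2=lambda x,y:((x-400)/5+190,y/5+210)
print("scene proj eye",proj(e,E),"proj tip", proj(e,np.array([*E[:2],.0565])),"seen pin bottom",s2(563,117))
E
```

```text
riv [ 0.62721329 -0.18113957  0.049     ] eye [ 0.61672991 -0.17433159  0.049     ] [ 0.61633692 -0.17417021  0.049     ] eye right bit [ 0.61702881 -0.17839455  0.049     ] left bit [ 0.61546507 -0.17036477  0.049     ]
elb [ 0.62061759 -0.17470852  0.09026683]
elb [ 0.62134258 -0.17478751  0.08776683]
pred [ 0.61850263 -0.17646661  0.07117102] [ 0.51402805 -0.16597762  0.07096683]
side tip @z [ 0.61945093 -0.180002    0.0565    ] eye [ 0.61787575 -0.17460071  0.049     ] proj eye [346.1180144  173.87445976]
scene proj eye [223.52277772 234.81181651] proj tip [222.77263218 231.53192491] seen pin bottom (222.6, 233.4)
```

Hook axis is at (0.6186,-0.1747) and the eye at (0.6165,-0.1743), so I'll shift x by -2 mm. Then I'll feel downwards.

```bash
python3 -m pendant '[[[-2,0.3,0,0,0],[0,0,-2,0,0],[0,0,-2,0,0],[0,0,-1,0,0],[0,0,0,0,0]]]'; python3 -m pendant '[[[0,0,-1.5,0,0],[0,0,0,0,0]]]';python3 -m pendant '[[[0,0,-1.5,0,0],[0,0,0,0,0]]]';
```

```text
time_s: 11.32
eef_pos: [0.5112, -0.1652, 0.0646]
eef_rot: [-0.0, 0.999, -0.05, -0.0]
wrist_force: [0.4, -0.3, 0.1]
opening: 0.124
time_s: 11.58
eef_pos: [0.5112, -0.1652, 0.0632]
eef_rot: [-0.0, 0.999, -0.05, -0.0]
wrist_force: [0.0, 0.7, -2.0]
opening: 0.125
time_s: 11.82
eef_pos: [0.5112, -0.1652, 0.0617]
eef_rot: [-0.0, 0.999, -0.05, -0.0]
wrist_force: [0.2, 0.4, -0.8]
opening: 0.127
```

```bash
python3 -m pendant '[[[0,0,-1.5,0,0],[0,0,0,0,0]]]'; python3 -m pendant '[[[0,0,-1.5,0,0],[0,0,0,0,0]]]';
```

```text
time_s: 12.08
eef_pos: [0.5111, -0.1652, 0.0601]
eef_rot: [-0.0, 0.999, -0.05, -0.0]
wrist_force: [0.2, -0.3, -0.2]
opening: 0.126
time_s: 12.32
eef_pos: [0.5111, -0.1652, 0.0586]
eef_rot: [-0.0, 0.999, -0.05, -0.0]
wrist_force: [0.2, 0.2, -0.9]
opening: 0.126
```

```bash
python3 -m pendant '[[[0,0,-1.5,0,0],[0,0,0,0,0]]]'; python3 -m pendant '[[[0,0,-1.5,0,0],[0,0,0,0,0]]]';python3 -m pendant '[[[0,0,-2,0,0],[0,0,-2,0,0],[0,0,0,0,0]]]';python3 -m pendant '[[[0,0,-2,0,0],[0,0,-2,0,0],[0,0,0,0,0]]]';
```

```text
time_s: 12.58
eef_pos: [0.5111, -0.1652, 0.0571]
eef_rot: [-0.0, 0.999, -0.05, -0.0]
wrist_force: [-0.7, 0.5, -1.1]
opening: 0.13
time_s: 12.82
eef_pos: [0.5111, -0.1652, 0.0556]
eef_rot: [-0.0, 0.999, -0.05, -0.0]
wrist_force: [-0.5, 0.5, -0.1]
opening: 0.123
time_s: 13.2
eef_pos: [0.5111, -0.1651, 0.0515]
eef_rot: [-0.0, 0.999, -0.05, -0.0]
wrist_force: [-0.6, 0.1, -0.5]
opening: 0.129
time_s: 13.58
eef_pos: [0.5111, -0.1651, 0.0475]
eef_rot: [-0.0, 0.999, -0.05, -0.0]
wrist_force: [1.1, -0.7, -0.7]
opening: 0.125
```

```bash
python3 -m pendant '[[[0,0,-2.5,0,0],[0,0,-2.5,0,0],[0,0,0,0,0]]]'; python3 -m pendant '[[[-1,0.2,0,0,0],[-1,0.2,0,0,0],[0,0,0,0,0],[0,0,0,0,0]]]'
python3 - <<'E'
from h import *
c=shot("i"); c2=shot("is","scene"); c3=shot("id","side"); st()
k=lambda c,x0,y0,w,h,W,H:cv2.resize(c["img"][y0:y0+h,x0:x0+w],(W,H),interpolation=cv2.INTER_CUBIC)
m=np.hstack([k(c,270,0,100,150,400,600),np.vstack([k(c2,190,210,80,60,400,300),k(c3,300,140,80,60,400,300)])])
cv2.imwrite("pics/i.png",m[:,:,::-1])
E
```

```text
time_s: 13.95
eef_pos: [0.511, -0.1651, 0.0425]
eef_rot: [-0.0, 0.999, -0.05, -0.0]
wrist_force: [0.5, -0.6, -0.5]
opening: 0.124
time_s: 14.45
eef_pos: [0.5098, -0.1652, 0.0432]
eef_rot: [0.0, 0.999, -0.05, 0.001]
wrist_force: [3.2, -0.5, -1.2]
opening: 0.126
t 14.6 tcp [ 0.5098 -0.1651  0.0431] yaxis [-0.1   -0.995  0.   ] z [ 0.001 -0.001 -1.   ] F [ 4.6 -2.5 -1.3] op 0.125
```

View pics/i.png

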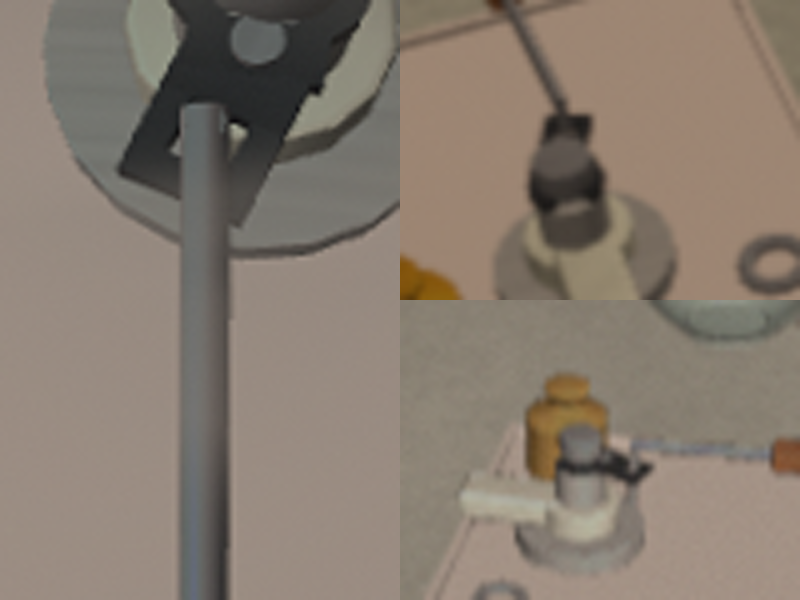

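The hook is through the eye: the side view shows the pin passing through the tab, and the wrist feels a 4.6 N pull. I'm pulling level along the clip's x in small steps.

```bash
python3 -m pendant '[[[-0.7,0.2,0,0,0],[-0.7,0.2,0,0,0],[0,0,0,0,0]]]'; python3 -m pendant '[[[-0.7,0.2,0,0,0],[-0.7,0.2,0,0,0],[0,0,0,0,0]]]'
```

```text
time_s: 14.98
eef_pos: [0.5091, -0.1652, 0.0435]
eef_rot: [0.001, 0.999, -0.05, 0.001]
wrist_force: [6.3, -1.6, -2.0]
opening: 0.128
time_s: 15.35
eef_pos: [0.5085, -0.1652, 0.0438]
eef_rot: [0.001, 0.999, -0.05, 0.002]
wrist_force: [7.4, -2.8, -0.6]
opening: 0.131
```

```bash
for i in 1; do python3 -m pendant '[[[-1,0.25,0,0,0],[-1,0.25,0,0,0],[0,0,0,0,0]]]'; done; python3 -m pendant '[[[-1,0.25,0,0,0],[-1,0.25,0,0,0],[0,0,0,0,0]]]'
```

```text
time_s: 15.72
eef_pos: [0.5067, -0.1648, 0.0439]
eef_rot: [0.001, 0.999, -0.05, 0.003]
wrist_force: [9.0, -2.4, -1.4]
opening: 0.126
time_s: 16.1
eef_pos: [0.5015, -0.1626, 0.0425]
eef_rot: [-0.0, 0.999, -0.05, -0.001]
wrist_force: [-1.1, -0.5, -0.7]
opening: 0.129
```

```bash
python3 -m pendant '[[[-1,0.25,0,0,0],[-1,0.25,0,0,0],[0,0,0,0,0]]]'; python3 -m pendant '[[[-1,0.25,0,0,0],[-1,0.25,0,0,0],[0,0,0,0,0]]]'
python3 - <<'E'
from h import *
c=shot("j"); c2=shot("js","scene"); c3=shot("jd","side"); st()
k=lambda c,x0,y0,w,h,W,H:cv2.resize(c["img"][y0:y0+h,x0:x0+w],(W,H),interpolation=cv2.INTER_CUBIC)
m=np.hstack([k(c,270,0,100,150,400,600),np.vstack([k(c2,190,210,80,60,400,300),k(c3,300,140,80,60,400,300)])])
cv2.imwrite("pics/j.png",m[:,:,::-1])
E
```

```text
time_s: 16.48
eef_pos: [0.5, -0.1623, 0.0425]
eef_rot: [-0.0, 0.999, -0.05, -0.0]
wrist_force: [0.1, -0.3, -0.7]
opening: 0.123
time_s: 16.85
eef_pos: [0.4983, -0.162, 0.0428]
eef_rot: [-0.0, 0.999, -0.05, -0.0]
wrist_force: [-0.5, 0.2, -0.0]
opening: 0.125
t 17.0 tcp [ 0.4985 -0.1621  0.0428] yaxis [-0.1   -0.995  0.   ] z [ 0. -0. -1.] F [ 0.1 -0.  -1.1] op 0.122
```

View pics/j.png

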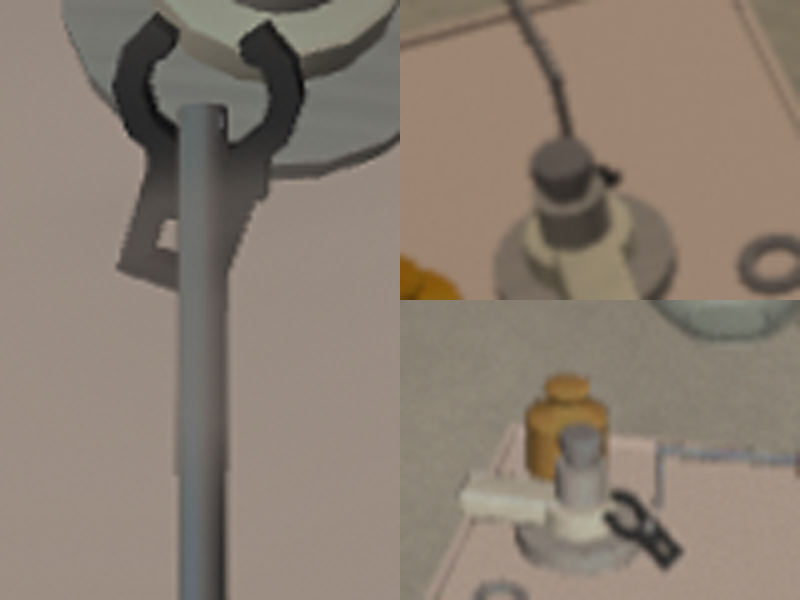

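The clip is off the post and lies tilted between flange and tray floor. The pin ends above it in the side view, at composite (658,503), with no force on the wrist. I'm lifting straight up and checking that nothing hangs on the hook.

```bash
python3 -m pendant '[[[0,0,5,0,0],[0,0,10,0,0],[0,0,15,0,0],[0,0,30,0,0],[0,0,0,0,0],[0,0,0,0,0]]]'
python3 - <<'E'
from h import *
st()
for n in("wrist","side","scene"):
    c=shot("k_"+n,n); 
    for t in["clip","rivet","weight_a","pick_tip","rest"]:
        for d in spotter.tip_of(n,t)[:3]:
            P=toW(c,d["at"]); print(n,t,round(d["confidence"],2),np.round(P,4),np.round(proj(c,P,n=="wrist")))
k=lambda c,x0,y0,w,h,W,H:cv2.resize(c["img"][y0:y0+h,x0:x0+w],(W,H),interpolation=cv2.INTER_CUBIC)
m=np.hstack([k(load("k_wrist"),250,0,140,210,400,600),np.vstack([k(load("k_scene"),180,200,100,75,400,300),k(load("k_side"),300,130,100,75,400,300)])])
cv2.imwrite("pics/k.png",m[:,:,::-1])
E
```

```text
time_s: 17.75
eef_pos: [0.4984, -0.162, 0.103]
eef_rot: [0.0, 0.999, -0.05, 0.0]
wrist_force: [-0.4, -0.5, -1.0]
opening: 0.13
t 17.75 tcp [ 0.4984 -0.162   0.103 ] yaxis [-0.1   -0.995  0.   ] z [ 0. -0. -1.] F [-0.4 -0.5 -1. ] op 0.13
wrist clip 0.84 [ 0.6165 -0.1722  0.0256] [321.  47.]
wrist clip 0.36 [ 0.6379 -0.1836  0.0483] [335.   8.]
wrist rivet 0.88 [ 0.6124 -0.1696  0.0096] [318.  57.]
wrist weight_a 0.59 [ 0.6438 -0.25    0.0043] [415.  17.]
wrist pick_tip 0.8 [0.5044 0.1797 0.0061] [ 36. 225.]
wrist pick_tip 0.78 [ 0.6306 -0.035   0.0054] [156.  66.]
wrist pick_tip 0.6 [ 0.6043 -0.171   0.0911] [321.  44.]
wrist rest 0.94 [ 0.6501  0.1783 -0.0036] [ 19. 104.]
side clip 0.45 [ 0.6223 -0.1759  0.0206] [343. 184.]
side rivet 0.67 [ 0.614  -0.1766  0.0192] [347. 185.]
side weight_a 0.54 [ 0.6493 -0.2496  0.007 ] [333. 172.]
side pick_tip 0.92 [0.5075 0.1751 0.0052] [414. 318.]
side pick_tip 0.76 [ 0.6349 -0.0351  0.0079] [336. 228.]
side pick_tip 0.65 [ 6.555e-01  1.791e-01 -4.000e-04] [318. 319.]
side rest 0.95 [0.6545 0.1776 0.    ] [318. 318.]
scene weight_a 0.74 [ 0.6503 -0.2472  0.0064] [194. 284.]
scene pick_tip 0.88 [ 0.605  -0.1688  0.0873] [220. 212.]
scene pick_tip 0.88 [ 0.6309 -0.0384  0.0031] [299. 228.]
scene pick_tip 0.59 [0.5051 0.1773 0.0061] [350. 159.]
scene rest 0.74 [0.6524 0.1785 0.0019] [395. 193.]
```

View pics/k.png

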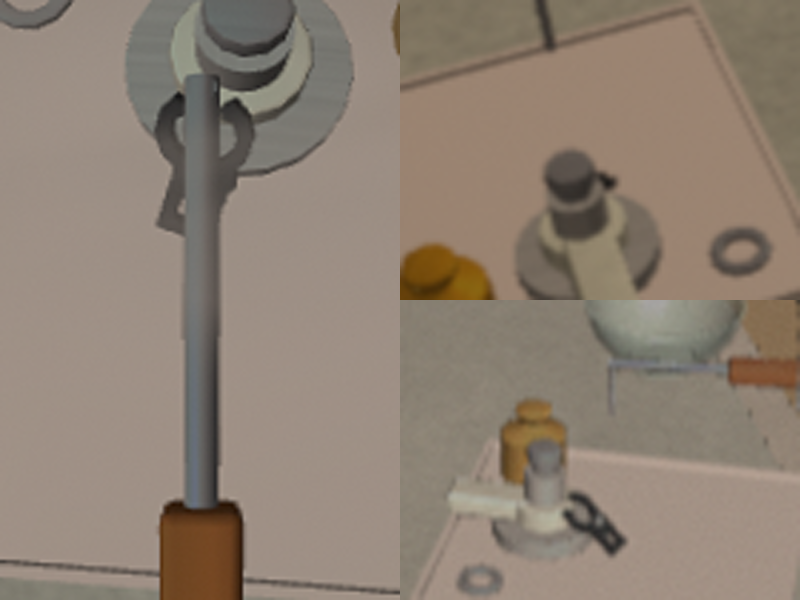

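```bash
python3 - <<'E'
from h import *
c=load("k_wrist");d=load("k_side")
k=lambda x,y:(x/2.857+250,y/2.857)
for nm,p,zs in(("tipL",(182,97),(.014,.02,.027)),("tipR",(243,108),(.014,.02,.027)),("C centre",(207,128),(.014,.02,.025)),("tabcorner",(158,225),(.004,.008))):
    for z in zs: print(nm,z,np.round(atz(c,*k(*p),z,True),4))
s=lambda x,y:((x-400)/4+300,(y-300)/4+130)
for nm,p,zs in(("tipsL",(567,513),(.014,.02,.027)),("tipsFar",(578,496),(.014,.02,.027)),("C centre",(583,512),(.014,.02,.025)),("tabend",(612,550),(.004,.008))):
    for z in zs: print("side",nm,z,np.round(atz(d,*s(*p),z),4))
E
```

```text
tipL 0.014 [ 0.6299 -0.1683  0.014 ]
tipL 0.02 [ 0.6284 -0.1683  0.02  ]
tipL 0.027 [ 0.6265 -0.1682  0.027 ]
tipR 0.014 [ 0.6254 -0.1836  0.014 ]
tipR 0.02 [ 0.624  -0.1832  0.02  ]
tipR 0.027 [ 0.6223 -0.1827  0.027 ]
C centre 0.014 [ 0.6207 -0.1739  0.014 ]
C centre 0.02 [ 0.6194 -0.1737  0.02  ]
C centre 0.025 [ 0.6183 -0.1735  0.025 ]
tabcorner 0.004 [ 0.5972 -0.1584  0.004 ]
tabcorner 0.008 [ 0.5967 -0.1585  0.008 ]
side tipsL 0.014 [ 0.626  -0.1904  0.014 ]
side tipsL 0.02 [ 0.626 -0.181  0.02 ]
side tipsL 0.027 [ 0.6259 -0.17    0.027 ]
side tipsFar 0.014 [ 0.62  -0.209  0.014]
side tipsFar 0.02 [ 0.62   -0.1994  0.02  ]
side tipsFar 0.027 [ 0.62   -0.1882  0.027 ]
side C centre 0.014 [ 0.6169 -0.1918  0.014 ]
side C centre 0.02 [ 0.6169 -0.1824  0.02  ]
side C centre 0.025 [ 0.6169 -0.1745  0.025 ]
side tabend 0.004 [ 0.6    -0.1683  0.004 ]
side tabend 0.008 [ 0.6001 -0.1623  0.008 ]
```

The clip leans with its mouth on the hub rim (z about 27) and its tab on the floor. To make it lie properly loose, I'll set the hook inside the open C and drag it gently off the hub.

```bash
python3 -m pendant '[[[15,-2.8,0,0,0],[0,0,-30,0,0],[0,0,-20,0,0],[0,0,-5,0,0],[0,0,0,0,0],[0,0,0,0,0]]]'; python3 -m pendant '[[[0,0,-2,0,0],[0,0,-2,0,0],[0,0,0,0,0]]]';python3 -m pendant '[[[0,0,-2,0,0],[0,0,-2,0,0],[0,0,0,0,0]]]'
```

```text
time_s: 19.4
eef_pos: [0.5142, -0.1653, 0.0488]
eef_rot: [0.0, 0.999, -0.05, 0.001]
wrist_force: [0.3, -0.2, 0.1]
opening: 0.127
time_s: 19.77
eef_pos: [0.5133, -0.1648, 0.0437]
eef_rot: [-0.0, 0.999, -0.05, -0.0]
wrist_force: [0.0, 0.2, -1.4]
opening: 0.126
time_s: 20.15
eef_pos: [0.5132, -0.1647, 0.0395]
eef_rot: [-0.0, 0.999, -0.05, -0.0]
wrist_force: [0.1, 0.4, -0.4]
opening: 0.127
```

```bash
python3 -m pendant '[[[0,0,-1.5,0,0],[0,0,-1.5,0,0],[0,0,0,0,0]]]'; python3 -m pendant '[[[0,0,-1.5,0,0],[0,0,-1.5,0,0],[0,0,0,0,0]]]';python3 -m pendant '[[[0,0,-1.5,0,0],[0,0,-1,0,0],[0,0,0,0,0]]]'
```

```text
time_s: 20.52
eef_pos: [0.5133, -0.1648, 0.0366]
eef_rot: [-0.0, 0.999, -0.05, -0.0]
wrist_force: [-0.2, -0.6, -0.8]
opening: 0.128
time_s: 20.9
eef_pos: [0.5133, -0.1648, 0.0336]
eef_rot: [-0.0, 0.999, -0.05, -0.0]
wrist_force: [-0.0, -0.2, 0.1]
opening: 0.126
time_s: 21.28
eef_pos: [0.5134, -0.1648, 0.0312]
eef_rot: [-0.0, 0.999, -0.05, -0.0]
wrist_force: [0.1, -0.3, -1.2]
opening: 0.126
```

Tip is at z about 18 mm with no load. Dragging away from the post now.

```bash
python3 -m pendant '[[[-2,0.7,0,0,0],[-2,0.7,0,0,0],[-2,0.7,0,0,0],[-2,0.7,0,0,0],[0,0,0,0,0]]]'; python3 -m pendant '[[[-2,0.7,0,0,0],[-2,0.7,0,0,0],[-2,0.7,0,0,0],[-2,0.7,0,0,0],[0,0,0,0,0]]]'
python3 - <<'E'
from h import *
st()
for n in("wrist","side"):
    c=shot("l_"+n,n)
    for t in["clip","rivet"]:
        for d in spotter.tip_of(n,t)[:2]:
            P=toW(c,d["at"]); print(n,t,round(d["confidence"],2),np.round(P,4),np.round(proj(c,P,n=="wrist")))
E
```

```text
time_s: 21.9
eef_pos: [0.5053, -0.162, 0.0313]
eef_rot: [-0.0, 0.999, -0.05, -0.0]
wrist_force: [-0.2, 0.4, -1.0]
opening: 0.125
time_s: 22.52
eef_pos: [0.4973, -0.1592, 0.0313]
eef_rot: [-0.0, 0.999, -0.05, -0.0]
wrist_force: [-0.4, -0.6, -0.3]
opening: 0.124
t 22.52 tcp [ 0.4973 -0.1592  0.0313] yaxis [-0.1   -0.995 -0.   ] z [-0.  0. -1.] F [-0.4 -0.6 -0.3] op 0.124
wrist clip 0.61 [ 0.6064 -0.1724  0.0138] [329.  39.]
wrist rivet 0.94 [ 0.5958 -0.1704  0.006 ] [327.  62.]
side rivet 0.41 [ 0.5995 -0.1769  0.0114] [353. 188.]
```

```bash
python3 -m pendant '[[[0.7,0,-2,0,0],[0,0,-2,0,0],[0,0,0,0,0]]]'; python3 -m pendant '[[[-2,0.7,-1.5,0,0],[-2,0.7,-1.5,0,0],[-2,0.7,0,0,0],[-2,0.7,0,0,0],[0,0,0,0,0]]]'; python3 -m pendant '[[[-2,0.7,0,0,0],[-2,0.7,0,0,0],[-2,0.7,0,0,0],[-2,0.7,0,0,0],[0,0,0,0,0]]]'
python3 - <<'E'
from h import *
st()
for n in("wrist","side"):
    c=shot("n_"+n,n)
    for t in["clip","rivet"]:
        for d in spotter.tip_of(n,t)[:2]:
            P=toW(c,d["at"]); print(n,t,round(d["confidence"],2),np.round(P,4),np.round(proj(c,P,n=="wrist")))
E
```

```text
time_s: 23.2
eef_pos: [0.4979, -0.1591, 0.027]
eef_rot: [-0.0, 0.999, -0.05, -0.0]
wrist_force: [-0.4, 0.4, 0.1]
opening: 0.124
time_s: 23.82
eef_pos: [0.49, -0.1564, 0.0243]
eef_rot: [-0.0, 0.999, -0.05, -0.0]
wrist_force: [0.4, -0.8, -0.2]
opening: 0.126
time_s: 24.45
eef_pos: [0.482, -0.1535, 0.0243]
eef_rot: [-0.0, 0.999, -0.05, -0.0]
wrist_force: [-0.1, -0.5, -0.6]
opening: 0.123
t 24.45 tcp [ 0.482  -0.1535  0.0243] yaxis [-0.1   -0.995 -0.   ] z [-0.  0. -1.] F [-0.1 -0.5 -0.6] op 0.123
wrist rivet 0.8 [ 0.5909 -0.1656  0.0025] [326.  42.]
side clip 0.61 [ 0.6047 -0.1716  0.0042] [351. 192.]
side rivet 0.49 [ 0.5954 -0.1698  0.0069] [355. 191.]
```

The clip now lies on the tray floor (z about 4 mm). Taking the pick back to its rest.

```bash
python3 -m pendant '[[[0,0,15,0,0],[0,0,35,0,0],[0,0,40,0,0],[20,40,0,0,0],[24,48,0,0,0],[24,48,0,0,0],[24,48,0,0,0],[24,48,0,0,0]]]'; python3 -m pendant '[[[24,48,0,0,0],[24,48,0,0,0],[3,5,0,0,0],[0,0,0,0,0],[0,0,0,0,0],[0,0,0,0,0]]]'
python3 - <<'E'
from h import *
c=shot("r");o=st()
for t in ["pick","rest"]:
    for d in spotter.tip_of("wrist",t)[:3]:
        P=toW(c,d["at"]); print(t,round(d["confidence"],2),np.round(P,4))
E
```

```text
time_s: 25.75
eef_pos: [0.5991, 0.08, 0.1156]
eef_rot: [0.0, 0.999, -0.05, 0.001]
wrist_force: [-0.0, -1.1, -1.2]
opening: 0.128
time_s: 26.5
eef_pos: [0.649, 0.1781, 0.1146]
eef_rot: [0.0, 0.999, -0.051, -0.0]
wrist_force: [-0.6, 0.2, -1.3]
opening: 0.125
t 26.55 tcp [0.649  0.1782 0.1145] yaxis [-0.101 -0.995  0.   ] z [-0. -0. -1.] F [-0.4 -0.  -0.7] op 0.126
pick 0.74 [0.6522 0.1775 0.1322]
pick 0.73 [ 0.6018 -0.1672  0.0063]
pick 0.67 [0.6522 0.071  0.0059]
```

```bash
python3 -m pendant '[[[0,1.3,0,0,0],[0,0,-40,0,0],[0,0,-30,0,0],[0,0,-10,0,0],[0,0,0,0,0],[0,0,0,0,0]]]'; python3 -m pendant '[[[0,0,-3,0,0],[0,0,-3,0,0],[0,0,-2,0,0],[0,0,0,0,0]]]'
```

```text
time_s: 27.4
eef_pos: [0.6498, 0.1803, 0.0355]
eef_rot: [0.0, 0.999, -0.05, 0.001]
wrist_force: [-2.2, -3.6, -1.3]
opening: 0.128
time_s: 27.9
eef_pos: [0.6499, 0.1802, 0.0267]
eef_rot: [0.0, 0.999, -0.05, 0.001]
wrist_force: [1.0, -5.3, 0.6]
opening: 0.125
```

A -5 N side force means a notch wall is touching, so I'll ease y by -1.5 mm and settle.

```bash
python3 -m pendant '[[[0,-1.5,0,0,0],[0,0,0,0,0],[0,0,-1.5,0,0],[0,0,0,0,0]]]'; python3 -m pendant '[[[0,0,-1.5,0,0],[0,0,0,0,0],[0,0,0,0,0]]]'
```

```text
time_s: 28.4
eef_pos: [0.6489, 0.1795, 0.0245]
eef_rot: [-0.0, 0.999, -0.05, -0.0]
wrist_force: [-0.2, -0.3, -0.9]
opening: 0.126
time_s: 28.78
eef_pos: [0.6491, 0.1792, 0.0232]
eef_rot: [-0.0, 0.999, -0.05, -0.0]
wrist_force: [0.2, -0.4, -1.1]
opening: 0.125
```

```bash
python3 -m pendant '[[[0,0,-0.3,0,0],[0,0,0,0,25],[0,0,0,0,45],[0,0,0,0,85],[0,0,0,0,85],[0,0,0,0,85],[0,0,0,0,85],[0,0,0,0,85]]]'; python3 -m pendant '[[[0,0,15,0,85],[0,0,30,0,85],[0,0,50,0,85],[-15,-20,60,0,85],[0,0,0,0,85],[0,0,0,0,85]]]'
python3 - <<'E'
from h import *
st()
cs={}
for n in("wrist","side","scene"):
    c=cs[n]=shot("z_"+n,n)
    for t in["clip","rivet","weight_a","pick","pick_tip","rest"]:
        for d in spotter.tip_of(n,t)[:2]:
            P=toW(c,d["at"]); print(n,t,round(d["confidence"],2),np.round(P,4))
k=lambda c,x0,y0,w,h,W,H:cv2.resize(c["img"][y0:y0+h,x0:x0+w],(W,H),interpolation=cv2.INTER_CUBIC)
m=np.vstack([np.hstack([k(cs["wrist"],220,40,160,120,400,300),k(cs["side"],230,270,120,90,400,300)]),np.hstack([k(cs["wrist"],460,80,160,120,400,300),k(cs["side"],290,130,120,90,400,300)])])
cv2.imwrite("pics/z.png",m[:,:,::-1])
E
```

```text
time_s: 29.78
eef_pos: [0.6491, 0.1792, 0.023]
eef_rot: [0.0, 0.999, -0.05, -0.0]
wrist_force: [-0.8, 1.1, -0.1]
opening: 0.995
time_s: 30.52
eef_pos: [0.6348, 0.1599, 0.1768]
eef_rot: [-0.0, 0.999, -0.05, 0.001]
wrist_force: [-0.2, -0.8, -0.3]
opening: 0.99
t 30.52 tcp [0.6348 0.1599 0.1768] yaxis [-0.1   -0.995 -0.   ] z [ 0.001  0.    -1.   ] F [-0.2 -0.8 -0.3] op 0.99
wrist clip 0.51 [ 0.6025 -0.1663  0.0053]
wrist rivet 0.48 [ 0.593  -0.1667  0.0011]
wrist weight_a 0.94 [ 0.6442 -0.2468  0.0069]
wrist pick 0.9 [0.657  0.1808 0.0404]
wrist pick 0.77 [0.6518 0.0706 0.0053]
wrist pick_tip 0.81 [0.7532 0.1693 0.0106]
wrist pick_tip 0.72 [ 0.6278 -0.0339  0.005 ]
wrist rest 0.73 [ 0.6511  0.1786 -0.0028]
wrist rest 0.25 [ 0.5911 -0.1667  0.0017]
side clip 0.4 [ 0.6048 -0.1713  0.0046]
side rivet 0.57 [ 0.5933 -0.1689  0.0058]
side pick 0.97 [0.5224 0.2552 0.0022]
side pick 0.7 [0.6586 0.0662 0.0067]
side pick_tip 0.97 [0.759 0.169 0.013]
side pick_tip 0.87 [0.5081 0.1744 0.0042]
side rest 0.7 [6.574e-01 1.778e-01 3.000e-04]
scene clip 0.54 [ 0.6029 -0.1748  0.0071]
scene rivet 0.59 [ 0.5908 -0.1748  0.0015]
scene pick 0.76 [0.6552 0.0672 0.0115]
scene pick 0.63 [0.6566 0.1791 0.0432]
scene pick_tip 0.87 [0.7562 0.1673 0.0067]
scene pick_tip 0.56 [ 0.6268 -0.0373  0.0024]
scene rest 0.64 [ 0.6521  0.1755 -0.0017]
```

View pics/z.png

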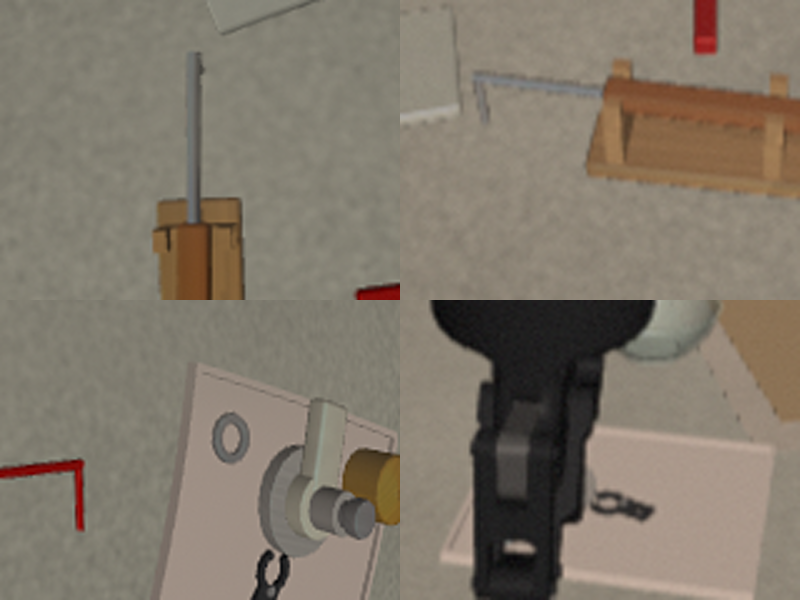

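The pick lies in the notches with its hook down. The clip lies flat on the tray floor, the weight stands, and the robot touches nothing. Handing in.

```bash
python3 -c "
from bench import order
print(order.hand_in())"
```

```text
the job is handed in; nothing more can be done
None
```

The clip is off the post and lies loose on the tray floor, the pick is back in its rest with the hook down, and the job is handed in at about 31 s of the 72 s. No verdict is reported.

**What I did**
- I took the larger brown pick from the rest and fed its hook about 20 mm deep through the tab's eye, feeling no real contact on the way down (readings within about 2 N, which is the sensor noise).
- I pulled the clip level off its groove. The highest pull I read was about 9.3 N, but readings come only at the end of each move, so a short peak could have been higher.
- The clip first came to rest leaning on the hub rim, so I used the hook to drag it down onto the floor. The fingers never touched it.
- Laying the pick back, it brushed a notch wall at about 5 N. I shifted 1.5 mm and lowered it free of load.

**Last checks**
- **Clip:** all three cameras put it at about z = 5 mm, 35 mm from the post axis. It looks flat, though the tips of its mouth may still be close to the flange edge.
- **Pick:** its handle height came out at 40 and 43 mm, against 40 mm expected, with the tip at 7–13 mm. The side camera's network did not report the pick in the rest, but its picture shows it there. The crops I viewed show the front notch clearly and the rear end only partly. The grasp height at release was the same as at pick-up.
- **Weight:** the wrist camera found it where it stood before. In the last pictures the arm hid it from the side camera, and the scene camera did not report it.

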